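# Pair up the earring drops and stack the emptied tray

## Task

Pair up the drilled earring drops: take the three out of the grey carrying tray and lay each one flat, face up, in the empty cell of the wooden tray beside the drop of the same colour, setting them down rather than dropping them and without disturbing the drops already there. Then put the emptied grey tray squarely on top of the stack of empty grey trays, lined up with it, and let go.

Things in the scene. Friction and masses are not known exactly. Their poses are not given: they have to be found in the camera images.
- pair_tray: Dark wooden felt-lined tray, fixed, 188 (x) by 128 (y) mm, rim 9 mm high. Origin: centre of its underside. Six 56 mm cells, floors 6 mm up, parted by ribs as high as the rim: three rows at x = +60, 0, -60 mm, each of two cells, at y = +30 and -30 mm. One drop in every row at the start, near (+60,+30), (0,-30), (-60,+30) mm, colours shuffled; the other cell of each row is empty.
- carry_tray: Grey plastic tray, loose, about 140 g, 185 (x) by 65 (y) mm. Origin: centre of its flat underside. Floor 4 mm; long side walls 4 mm thick, 16 mm high; ends only 7 mm high. One row of three cells (57 mm square, 7 mm high ribs between) at x = +60, 0, -60 mm, a drop in each at the start, with room for fingers along x. Can be gripped across its 65 mm width at the middle.
- empties: Stack of two empty grey trays like the carry tray, 185 (x) by 65 (y) mm, together 32 mm high, fixed. Another tray rests flat on the upper rim (no nesting). Origin: centre of the stack's underside.
- ruby_first: Round resin earring drop, a disc 28 mm across and 14 mm thick (straight sides for the lower 12 mm, slightly domed top), brass rim, deep red top, about 20 g, a tiny drilled hole near the edge. Origin at the centre of its underside, z up. Already lies in the wooden tray, to stay there.
- ivory_first: Round resin earring drop, a disc 28 mm across and 14 mm thick (straight sides for the lower 12 mm, slightly domed top), brass rim, cream-white top, about 20 g, a tiny drilled hole near the edge. Origin at the centre of its underside, z up. Already lies in the wooden tray, to stay there.
- black_first: Round resin earring drop, a disc 28 mm across and 14 mm thick (straight sides for the lower 12 mm, slightly domed top), brass rim, black top, about 20 g, a tiny drilled hole near the edge. Origin at the centre of its underside, z up. Already lies in the wooden tray, to stay there.
- ruby_mate: Round resin earring drop, a disc 28 mm across and 14 mm thick (straight sides for the lower 12 mm, slightly domed top), brass rim, deep red top, about 20 g, a tiny drilled hole near the edge. Origin at the centre of its underside, z up. Starts in one of the grey carry tray's cells; the mate of the same colour lies in the wooden tray.
- ivory_mate: Round resin earring drop, a disc 28 mm across and 14 mm thick (straight sides for the lower 12 mm, slightly domed top), brass rim, cream-white top, about 20 g, a tiny drilled hole near the edge. Origin at the centre of its underside, z up. Starts in one of the grey carry tray's cells; the mate of the same colour lies in the wooden tray.
- black_mate: Round resin earring drop, a disc 28 mm across and 14 mm thick (straight sides for the lower 12 mm, slightly domed top), brass rim, black top, about 20 g, a tiny drilled hole near the edge. Origin at the centre of its underside, z up. Starts in one of the grey carry tray's cells; the mate of the same colour lies in the wooden tray.
Mind the look-alikes: they are no part of the job. Leave any purple look-alike of the black_mate alone.

How it is judged:
On the way, in this order (a step that is already met when the one before it is completed fails the run):
1. all three drops lie let go in the wooden tray, each in the cell beside its match (z of ruby_first in the frame of pair_tray between 0.003 and 0.009 m and angle between each of ruby_first, ruby_mate, ivory_first, ivory_mate, black_first, black_mate's own z axis and vertical below 0.12 rad and z of ruby_mate in the frame of pair_tray between 0.003 and 0.009 m and ((x of ruby_first in the frame of pair_tray between 0.044 and 0.076 m and y of ruby_first in the frame of pair_tray between 0.014 and 0.046 m and x of ruby_mate in the frame of pair_tray between 0.044 and 0.076 m and y of ruby_mate in the frame of pair_tray between -0.046 and -0.014 m) or (x of ruby_first in the frame of pair_tray between -0.016 and 0.016 m and y of ruby_first in the frame of pair_tray between -0.046 and -0.014 m and x of ruby_mate in the frame of pair_tray between -0.016 and 0.016 m and y of ruby_mate in the frame of pair_tray between 0.014 and 0.046 m) or (x of ruby_first in the frame of pair_tray between -0.076 and -0.044 m and y of ruby_first in the frame of pair_tray between 0.014 and 0.046 m and x of ruby_mate in the frame of pair_tray between -0.076 and -0.044 m and y of ruby_mate in the frame of pair_tray between -0.046 and -0.014 m)) and z of ivory_first in the frame of pair_tray between 0.003 and 0.009 m and z of ivory_mate in the frame of pair_tray between 0.003 and 0.009 m and ((x of ivory_first in the frame of pair_tray between 0.044 and 0.076 m and y of ivory_first in the frame of pair_tray between 0.014 and 0.046 m and x of ivory_mate in the frame of pair_tray between 0.044 and 0.076 m and y of ivory_mate in the frame of pair_tray between -0.046 and -0.014 m) or (x of ivory_first in the frame of pair_tray between -0.016 and 0.016 m and y of ivory_first in the frame of pair_tray between -0.046 and -0.014 m and x of ivory_mate in the frame of pair_tray between -0.016 and 0.016 m and y of ivory_mate in the frame of pair_tray between 0.014 and 0.046 m) or (x of ivory_first in the frame of pair_tray between -0.076 and -0.044 m and y of ivory_first in the frame of pair_tray between 0.014 and 0.046 m and x of ivory_mate in the frame of pair_tray between -0.076 and -0.044 m and y of ivory_mate in the frame of pair_tray between -0.046 and -0.014 m)) and z of black_first in the frame of pair_tray between 0.003 and 0.009 m and z of black_mate in the frame of pair_tray between 0.003 and 0.009 m and ((x of black_first in the frame of pair_tray between 0.044 and 0.076 m and y of black_first in the frame of pair_tray between 0.014 and 0.046 m and x of black_mate in the frame of pair_tray between 0.044 and 0.076 m and y of black_mate in the frame of pair_tray between -0.046 and -0.014 m) or (x of black_first in the frame of pair_tray between -0.016 and 0.016 m and y of black_first in the frame of pair_tray between -0.046 and -0.014 m and x of black_mate in the frame of pair_tray between -0.016 and 0.016 m and y of black_mate in the frame of pair_tray between 0.014 and 0.046 m) or (x of black_first in the frame of pair_tray between -0.076 and -0.044 m and y of black_first in the frame of pair_tray between 0.014 and 0.046 m and x of black_mate in the frame of pair_tray between -0.076 and -0.044 m and y of black_mate in the frame of pair_tray between -0.046 and -0.014 m)) and contact force between the fingers and ruby_mate below 0.05 N and contact force between the fingers and ivory_mate below 0.05 N and contact force between the fingers and black_mate below 0.05 N), for 0.2 s.
2. the emptied tray stands let go on the stack of empties (horizontal distance between carry_tray and empties below 0.012 m and z of carry_tray in the frame of empties between 0.029 and 0.036 m and angle between carry_tray's own z axis and vertical below 0.06 rad and angle between the x axis of carry_tray and the x axis of empties, either way round below 0.15 rad and contact force between the fingers and carry_tray below 0.05 N), for 0.2 s.
At the end, for the whole second after the job is handed in: Each row of the wooden tray holds two drops of one colour, flat (0.12 rad), face up, on the cell floors, within 16 mm of the cell centres in x and y; the carry tray lies level on the empties, within 12 mm and 0.15 rad of them; all let go and at rest (all of step 1 and all of step 2 and linear speed of each of ruby_first, ruby_mate, ivory_first, ivory_mate, black_first, black_mate, carry_tray below 0.02 m/s); the robot touches nothing.
It fails at once if a drop already in the wooden tray is shifted by more than 10 mm (distance of any of ruby_first, ivory_first, black_first from where it was at the start of the episode above 0.01 m).
It fails at once if a drop or the carry tray is dropped (moves faster than 0.75 m/s, a fall of some 30 mm, while out of the fingers) ((linear speed of ruby_mate above 0.75 m/s and contact force between the fingers and ruby_mate below 0.02 N) or (linear speed of ivory_mate above 0.75 m/s and contact force between the fingers and ivory_mate below 0.02 N) or (linear speed of black_mate above 0.75 m/s and contact force between the fingers and black_mate below 0.02 N) or (linear speed of carry_tray above 0.75 m/s and contact force between the fingers and carry_tray below 0.02 N)).
It also fails if it takes over 109 s, if anything falls off the work surface, if the arm or the gripper's body presses on something with over 40 N, if the wrist force passes 120 N, or if a joint passes its speed limit or range.

## Robot

A 6-joint arm with a two-finger parallel gripper is mounted at the origin on the work surface. World frame = base frame: x ahead of the robot, y to its left, z up, the work surface at z = 0. Lengths are in m, angles in rad, forces in N, time in s.
With the tool pointing down it reaches from about 0.35 to 0.8 m from the base axis. Payload 7.3 kg.
Tool frame: the origin (TCP) lies midway between the tips of the shut fingers; the grasp point (between the pads) lies 19 mm behind it; z points along the fingers, y is the line along which they close (so a half turn about z gives the same grasp; the last joint's range is limited). The gripper opens to 85 mm and grips with 20 to 120 N. Pads are 22 mm wide; open, the fingers measure 114 mm over their backs; the gripper's body (76 mm by 85 mm) begins 54 mm behind the grasp point. The pads swing forward as they close: fully open they stand 13 mm farther back than shut.
Start: joints at [-1.432, 0.342, 1.524, -0, 1.275, -0.146], TCP at [0.148, -0.504, 0.231] pointing down, gripper open.
Joint ranges: [-2.53, 2.53], [-0.77, 2.02], [0.04, 2.7], [-1, 4.14], [0.28, 2.66], [-3.11, 3.11]. Speed limits (rad/s): [2.57, 2.57, 3.14, 3.14, 3.14, 3.14].

## Interface

Orientations are given as a unit quaternion [w, x, y, z].
In Python, from rig import monitor, cams, job gives the robot as it stands. The module is installed in compiled form; this text tells all that it offers.
- The arm moves only by the tool carry_out, never from a script. Its argument "plan" is a list of rows, each an object with "translation": the shift along the world's x, y, z each as a share of 0.25 m, from -1 to 1, a list of three; "angular": the turn, a rotation vector about the world's x, y, z each as a share of 30 degrees, from -1 to 1, a list of three. A call has 1 to 5 rows; each row is the pose to reach, as a shift and turn from the pose commanded when the call began; what a row does not reach only later rows make up. A row lasts 1/12 s, in which the tool goes at most 41.7 mm and 7.16 degrees, less where a joint would pass 70% of its speed; a pose out of reach is approached as far as the arm can. A call with a number of a shift or a turn outside -1 to 1 is refused whole. A call with a gripper value outside its range is refused whole. "hand" is the finger opening in mm, from 0 to 85.4, set as the call begins (left out, the last holds). The fingers move at their own pace and stop on an object; "force" is the grip in N (left out, the last holds). Time passes only in rows, so rows that repeat a pose let the fingers close. It gives the time, the measured TCP pose, the force, the opening and the grip force at its end, in the units of the state.
- monitor.get_state(): the state, without advancing time (a new reading comes with each control period).
- cams.snapshot(name): name is "scene" or "top" or "wrist"; returns a dict with "pixels" (480x640x3 uint8, red, green, blue), "vfov" (degrees; the focal length in pixels is half the picture's height over the tangent of half this angle, whatever the lens; pixels are square), "cx", "cy" (the principal point, pixels), "k1" (the pictures are not rectified: a ray, as slopes to the right and down, at radius r is drawn at 1 + k1 r^2 times it, then the intrinsics apply), "eye" and "attitude" of the camera in the world. Camera axes: x right, y down, z forward; pixel columns grow to the right and rows downward; lengths in m; the calibration is good to about 2 mm. A picture is of the moment at which its call begins. There is no depth.
- job.sign_off(): hands the job in; it is judged then, once.
The state is a dict: "time": time; "q": joint angles; "joint_velocities": joint speeds; "tau": joint torques, N m; "tool_pos": TCP position; "eef_rot": TCP orientation; "ft_force": force on the tool from outside, world axes, zero at the start; "ft_torque": the same for the moment, N m; "grip_width": finger opening in m; "grasp_force": force on a finger pad.
Only numpy, scipy, OpenCV 4.12 (cv2) and the standard library are available. Lean on these libraries where they do the work, as an engineer would, in place of code of your own. Each camera call takes 0.05 s, during which the arm holds its last target. There are 200 camera calls.

## Working session

There is one attempt and no reset: what is moved stays moved. The work goes in short steps, Python scripts to look and compute and a tool call to move; the robot and the scene stay as the last step left them, time stands still between calls to the robot, and variables do not carry over. Pictures are saved under pics/ and viewed, at most 15 in all, crops included, and the job is handed in when it is done.

Besides the shell and the picture viewer there is one more tool, called after "Call:" as name([rows], argument=value, ...), one row to a line, values as JSON. carry_out: Moves the arm, as the interface text tells. Its arguments: {"type":"object","properties":{"plan":{"type":"array"},"hand":{"type":"number"},"force":{"type":"number"}},"required":["plan"]}

```bash
mkdir -p pics; cat > h.py <<'E'
import numpy as np, cv2, pickle
from scipy.spatial.transform import Rotation as R
def rot(a):
    a=np.array(a); 
    return a if a.shape==(3,3) else R.from_quat(np.r_[a[1:],a[0]]).as_matrix()
def K(s):
    f=240/np.tan(np.radians(s["vfov"])/2); return np.array([[f,0,s["cx"]],[0,f,s["cy"]],[0,0,1]])
def world(s,uv,z):
    k=K(s); p=(np.array(uv,float)-[s["cx"],s["cy"]])/k[0,0]
    rd=np.linalg.norm(p); r=rd
    for _ in range(50): r=rd/(1+s["k1"]*r*r)
    p=p*(r/rd) if rd>0 else p
    d=rot(s["attitude"])@np.r_[p,1]; e=np.array(s["eye"])
    return e+d*(z-e[2])/d[2]
def pix(s,P):
    c=rot(s["attitude"]).T@(np.array(P)-s["eye"]); p=c[:2]/c[2]
    p=p*(1+s["k1"]*(p@p)); return p*K(s)[0,0]+[s["cx"],s["cy"]]
def snap(n,f):
    from rig import cams
    s=cams.snapshot(n); cv2.imwrite(f"pics/{f}.png",s["pixels"][:,:,::-1]); pickle.dump(s,open(f"pics/{f}.pkl","wb")); return s
def load(f): return pickle.load(open(f"pics/{f}.pkl","rb"))
E
python3 - <<'E'
from h import *
from rig import monitor
for n in("top","scene"):
    s=snap(n,n+"0"); print({k:v for k,v in s.items() if k!="pixels"})
print(monitor.get_state())
E
```

```text
{'vfov': 42.296553021351066, 'cx': 321.8000789567001, 'cy': 242.98749233361892, 'k1': -0.12825624096749413, 'eye': array([0.35486466, 0.02746823, 1.14725275]), 'attitude': array([ 0.04633938, -0.7026335 ,  0.70824484, -0.0504784 ])}
{'vfov': 54.25164738373275, 'cx': 313.6745467561076, 'cy': 240.82891843112517, 'k1': -0.06849134766006575, 'eye': array([ 0.97185686, -0.25141661,  0.6829762 ]), 'attitude': array([-0.27645326,  0.81687638,  0.47717111, -0.16909853])}
{'time': 0.1, 'q': array([-1.43202548e+00,  3.42661922e-01,  1.52488545e+00,  3.47782133e-05,
        1.27538310e+00, -1.46028199e-01]), 'joint_velocities': array([-1.04202387e-03, -6.15653015e-04, -3.02355806e-03, -1.60157203e-04,
        1.03945602e-04, -2.93757134e-06]), 'tau': array([ 1.25276492e-03, -4.34448230e+01, -2.46491200e+01, -1.42379163e-04,
        4.69941355e-03, -1.43222906e-05]), 'tool_pos': array([ 0.14747704, -0.50351298,  0.23070342]), 'eef_rot': array([-6.68848496e-04,  9.89878808e-01,  1.41913700e-01,  1.90596098e-05]), 'ft_force': array([ 0.55173371,  0.2776058 , -0.32299391]), 'ft_torque': array([0.0313244 , 0.03256984, 0.01562173]), 'grasp_force': 0.0, 'grip_width': 0.08515673036199388}
```

View pics/top0.png

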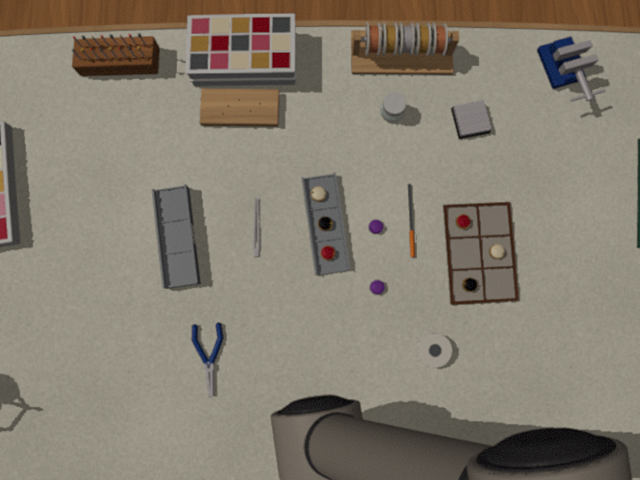

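View pics/scene0.png

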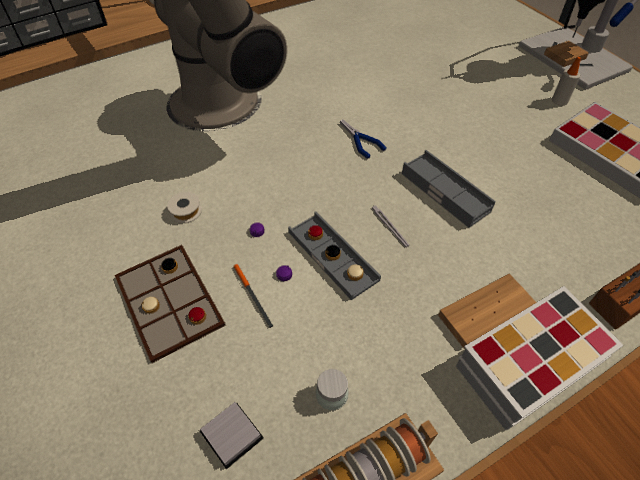

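The top view shows the carry tray around (326,224), with ivory, black and ruby from far to near. The wooden tray is around (481,253): ruby far-left, ivory middle-right, black near-left. The stack is around (177,237), and two purple decoys lie at (376,227) and (377,288). I'll enlarge the crops.

```bash
python3 - <<'E'
from h import *
im=cv2.imread("pics/top0.png")
def c(x,y,w,h,k): return cv2.resize(im[y:y+h,x:x+w],None,fx=k,fy=k,interpolation=cv2.INTER_CUBIC)
cv2.imwrite("pics/c1.png",np.hstack([c(145,175,64,120,5),c(295,165,64,120,5)]))
cv2.imwrite("pics/c2.png",c(435,195,90,116,5))
E
```

```text
(no output)
```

View pics/c1.png

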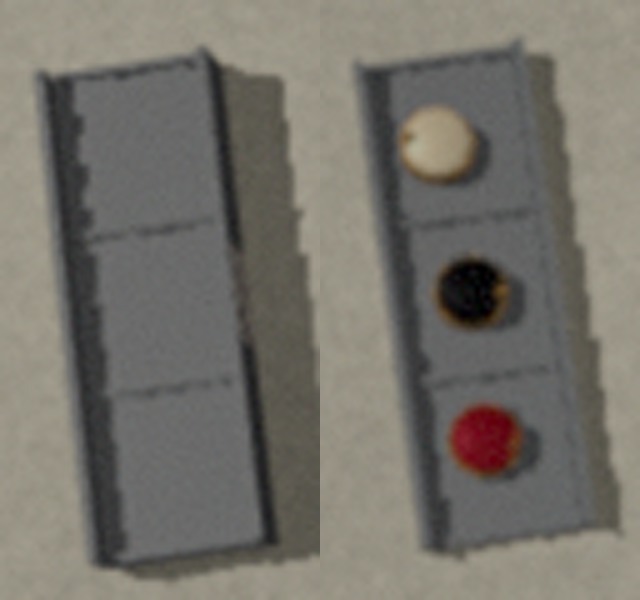

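View pics/c2.png

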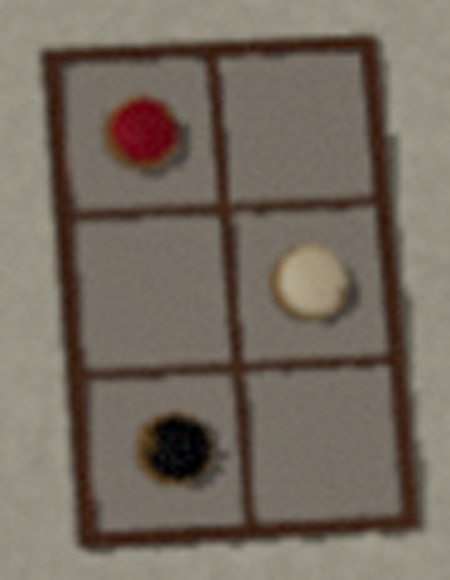

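Crop readings give the tray corners and the disc centres (ivory, black and ruby at crop (438,143), (472,292) and (487,440)). Next I'll fit the rectangles.

```bash
cat > fit.py <<'E'
from h import *
from scipy.optimize import least_squares
s=load("top0")
def up(p,o): return [o[0]+(p[0]+.5)/5-.5,o[1]+(p[1]+.5)/5-.5]
def fit(name,px,o,L,W,z):
    P=np.array([world(s,up(p,o),z)[:2] for p in px])
    M=np.array([[L,W],[L,-W],[-L,-W],[-L,W]])/2
    f=lambda q:((q[:2]+M@R.from_euler('z',q[2]).as_matrix()[:2,:2].T)-P).ravel()
    r=least_squares(f,[*P.mean(0),0]); print(name,r.x.round(4),"yaw deg",np.degrees(r.x[2]).round(2),"res mm",(r.fun*1e3).round(1)); return r.x
if __name__=="__main__":
    e=fit("empties",[(40,73),(208,52),(272,545),(96,566)],(145,175),.185,.065,.032)
    c=fit("carry",[(37,65),(201,43),(276,530),(105,550)],(295,165),.185,.065,.016)
    p=fit("pair",[(44,50),(376,38),(418,523),(82,547)],(435,195),.188,.128,.009)
    def loc(b,w): return (R.from_euler('z',-b[2]).as_matrix()[:2,:2]@(w-b[:2])).round(4)
    for n,q in [("ivory",(438-320,143)),("black",(472-320,291)),("ruby",(486-320,440))]:
        w=world(s,up(q,(295,165)),.017)[:2]; print(n,w.round(4),loc(c,w))
    for n,q in [("ruby1",(144,131)),("ivory1",(312,282)),("black1",(177,448))]:
        w=world(s,up(q,(435,195)),.019)[:2]; print(n,w.round(4),loc(p,w))
    for x,y in [(.06,-.03),(0,.03),(-.06,-.03)]:
        print("cell",x,y,(p[:2]+R.from_euler('z',p[2]).as_matrix()[:2,:2]@[x,y]).round(4))
E
python3 fit.py
```

```text
empties [0.5239 0.2883 0.1421] yaw deg 8.14 res mm [-0.8  0.4  1.3 -1.   0.7  0.3 -1.2  0.3]
carry [0.5473 0.0131 0.1333] yaw deg 7.64 res mm [ 0.1  1.4  0.7 -1.6  0.5 -0.8 -1.3  1. ]
pair [ 0.4926 -0.2768  0.0412] yaw deg 2.36 res mm [ 0.9  0.2  1.9  0.2 -2.3 -0.6 -0.6  0.2]
ivory [0.6043 0.0261] [0.0582 0.0054]
black [0.5483 0.014 ] [0.0011 0.0008]
ruby [0.4928 0.0093] [-0.0545  0.0035]
ruby1 [ 0.5501 -0.2435] [0.0588 0.0308]
ivory1 [ 0.493  -0.3046] [-0.0008 -0.0278]
black1 [ 0.432  -0.2513] [-0.0595  0.028 ]
cell 0.06 -0.03 [ 0.5537 -0.3043]
cell 0 0.03 [ 0.4913 -0.2468]
cell -0.06 -0.03 [ 0.4338 -0.3092]
```

Call:
carry_out([
  {"translation": [0.46, 0.68, 0], "angular": [0, 0, 0.9036]},
  {"translation": [0.46, 0.68, 0], "angular": [0, 0, 0.9036]},
  {"translation": [0.46, 0.68, 0], "angular": [0, 0, 0.9036]},
  {"translation": [0.46, 0.68, 0], "angular": [0, 0, 0.9036]},
  {"translation": [0.46, 0.68, 0], "angular": [0, 0, 0.9036]},
], hand=85)

```text
time: 0.52
tool_pos: [0.2631, -0.3317, 0.231]
eef_rot: [-0.0, 0.928, 0.372, 0.0]
ft_force: [0.7, 1.1, 0.2]
grip_width: 0.0849
grasp_force: 0.0
```

Call:
carry_out([
  {"translation": [0.46, 0.68, 0], "angular": [0, 0, 0.9036]},
  {"translation": [0.46, 0.68, 0], "angular": [0, 0, 0.9036]},
  {"translation": [0.46, 0.68, 0], "angular": [0, 0, 0.9036]},
  {"translation": [0.46, 0.68, 0], "angular": [0, 0, 0.9036]},
  {"translation": [0.46, 0.68, 0], "angular": [0, 0, 0.9036]},
])

```text
time: 0.93
tool_pos: [0.3781, -0.1616, 0.2313]
eef_rot: [-0.0, 0.815, 0.58, 0.0]
ft_force: [0.5, -1.2, -0.4]
grip_width: 0.0848
grasp_force: 0.0
```

Call:
carry_out([
  {"translation": [0.46, 0.68, 0], "angular": [0, 0, 0.9036]},
  {"translation": [0.46, 0.68, 0], "angular": [0, 0, 0.9036]},
  {"translation": [0.46, 0.68, 0], "angular": [0, 0, 0.9036]},
  {"translation": [0.46, 0.68, 0], "angular": [0, 0, 0.9036]},
  {"translation": [0.46, 0.68, 0], "angular": [0, 0, 0.9036]},
])

```text
time: 1.35
tool_pos: [0.4932, 0.0085, 0.2311]
eef_rot: [-0.0, 0.656, 0.755, -0.0]
ft_force: [-0.4, -0.6, -0.3]
grip_width: 0.0849
grasp_force: 0.0
```

```bash
python3 - <<'E'
from h import *
s=snap("wrist","w1"); print({k:v for k,v in s.items() if k!="pixels"})
for P in [(.4928,.0093,.017),(.5483,.014,.017),(.6043,.0261,.017)]: print(pix(s,P))
E
```

```text
{'vfov': 71.57612416689078, 'cx': 316.4573533316145, 'cy': 241.80332623314337, 'k1': -0.02149690095582166, 'eye': array([0.48333747, 0.07617173, 0.37339545]), 'attitude': array([0.13895776, 0.98781484, 0.06935426, 0.01012722])}
[316.23383944 211.00041718]
[367.33178488 213.82466012]
[419.9821052  210.10343024]
```

View pics/w1.png

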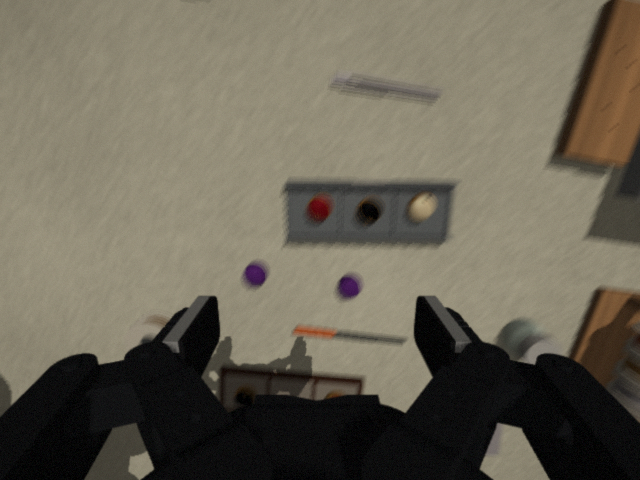

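The wrist view shows ruby, black and ivory at (320,209), (369,211) and (422,208), about 3 px from the prediction. I'll use the mean of the two estimates, go lower, and check against the fingers.

Call:
carry_out([
  {"translation": [0.005, 0.008, -0.6], "angular": [0, 0, 0]},
  {"translation": [0.005, 0.008, -0.6], "angular": [0, 0, 0]},
  {"translation": [0.005, 0.008, -0.6], "angular": [0, 0, 0]},
  {"translation": [0.005, 0.008, -0.6], "angular": [0, 0, 0]},
  {"translation": [0.005, 0.008, -0.6], "angular": [0, 0, 0]},
], hand=46)

```text
time: 1.82
tool_pos: [0.4898, 0.0087, 0.0763]
eef_rot: [-0.005, 0.658, 0.753, -0.003]
ft_force: [-0.8, -0.3, -0.1]
grip_width: 0.0459
grasp_force: 0.0
```

```bash
python3 - <<'E'
from h import *
from rig import monitor
s=snap("wrist","w2"); t=monitor.get_state(); print(t["tool_pos"],t["grip_width"])
for P in [(.4945,.0105,.018),(.5483,.014,.018)]: print(pix(s,P))
E
```

```text
[0.49183789 0.00838607 0.07917706] 0.04611181639844102
[325.30285763 256.6335882 ]
[409.63133734 262.43448131]
```

View pics/w2.png

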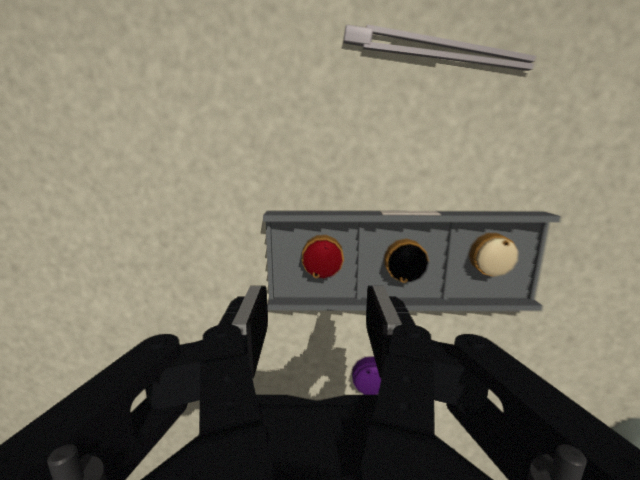

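Ruby sits at (322,257), which puts it at about (0.4927, 0.0098), and the fingers straddle it. Descending.

Call:
carry_out([
  {"translation": [-0.004, 0.005, -0.1], "angular": [0, 0, 0]},
  {"translation": [-0.004, 0.005, -0.18], "angular": [0, 0, 0]},
  {"translation": [-0.004, 0.005, -0.23], "angular": [0, 0, 0]},
  {"translation": [-0.004, 0.005, -0.26], "angular": [0, 0, 0]},
  {"translation": [-0.004, 0.005, -0.26], "angular": [0, 0, 0]},
], hand=40)

```text
time: 2.28
tool_pos: [0.4933, 0.0092, 0.0168]
eef_rot: [0.0, 0.659, 0.753, 0.0]
ft_force: [-1.0, 0.5, -0.7]
grip_width: 0.0396
grasp_force: 0.0
```

Call:
carry_out([
  {"translation": [0, 0, -0.015], "angular": [0, 0, 0]},
  {"translation": [0, 0, -0.029], "angular": [0, 0, 0]},
  {"translation": [0, 0, -0.029], "angular": [0, 0, 0]},
  {"translation": [0, 0, -0.029], "angular": [0, 0, 0]},
])

```text
time: 2.62
tool_pos: [0.4931, 0.0093, 0.0096]
eef_rot: [0.0, 0.658, 0.753, 0.0]
ft_force: [-0.8, -0.5, -0.1]
grip_width: 0.04
grasp_force: 0.0
```

```bash
python3 - <<'E'
from h import *
s=snap("wrist","w3"); cv2.imwrite("pics/w3c.png",s["pixels"][180:480,130:530,::-1])
E
```

```text
(no output)
```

View pics/w3c.png

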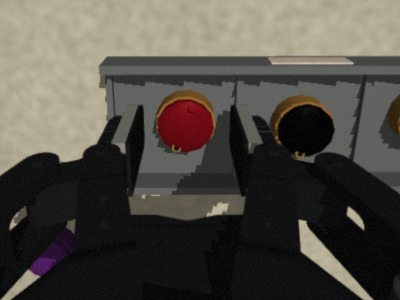

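```bash
python3 - <<'E'
from h import *
s=load("w3"); o=np.array([130,180]); t=np.array([.4931,.0093]); A=R.from_euler('z',.1333).as_matrix()[:2,:2]
for x in(-.02,.02):
  for y in(-.011,.011):
    for z in(.011,.03): print(x,y,z,(pix(s,[*(t+A@[x,y]),z])-o).round())
print("tcp",pix(s,[*t,.018])-o)
print("disc",world(s,o+[186,124],.017))
E
```

```text
-0.02 -0.011 0.011 [145. 141.]
-0.02 -0.011 0.03 [139. 164.]
-0.02 0.011 0.011 [143.  98.]
-0.02 0.011 0.03 [137. 116.]
0.02 -0.011 0.011 [229. 141.]
0.02 -0.011 0.03 [235. 164.]
0.02 0.011 0.011 [231.  98.]
0.02 0.011 0.03 [237. 116.]
tcp [186.90462157 126.67168082]
disc [0.49259547 0.01004346 0.017     ]
```

Fingers and disc line up to within 1 mm. Lowering 2 mm, gripping, lifting.

Call:
carry_out([
  {"translation": [0, 0.002, -0.008], "angular": [0, 0, 0]},
  {"translation": [0, 0.002, -0.008], "angular": [0, 0, 0]},
])

```text
time: 2.83
tool_pos: [0.4928, 0.0099, 0.0071]
eef_rot: [0.0, 0.658, 0.753, 0.0]
ft_force: [0.0, -0.4, 0.0]
grip_width: 0.0399
grasp_force: 0.0
```

Call:
carry_out([
  {"translation": [0, 0, 0], "angular": [0, 0, 0]},
  {"translation": [0, 0, 0], "angular": [0, 0, 0]},
  {"translation": [0, 0, 0], "angular": [0, 0, 0]},
  {"translation": [0, 0, 0], "angular": [0, 0, 0]},
  {"translation": [0, 0, 0], "angular": [0, 0, 0]},
], hand=20, force=25)

```text
time: 3.25
tool_pos: [0.4928, 0.0099, 0.0072]
eef_rot: [0.0, 0.658, 0.753, 0.0]
ft_force: [-2.1, 0.4, 3.7]
grip_width: 0.0265
grasp_force: 24.6
```

Call:
carry_out([
  {"translation": [0, 0, 0.01], "angular": [0, 0, 0]},
  {"translation": [0, 0, 0.06], "angular": [0, 0, 0]},
  {"translation": [0, 0, 0.16], "angular": [0, 0, 0]},
  {"translation": [0, 0, 0.24], "angular": [0, 0, 0]},
  {"translation": [0, 0, 0.24], "angular": [0, 0, 0]},
])

```text
time: 3.67
tool_pos: [0.495, 0.0096, 0.0703]
eef_rot: [0.003, 0.658, 0.753, 0.002]
ft_force: [0.8, 0.4, 0.6]
grip_width: 0.0259
grasp_force: 24.7
```

```bash
python3 - <<'E'
from h import *
from rig import monitor
s=snap("wrist","w4"); cv2.imwrite("pics/w4c.png",cv2.resize(s["pixels"][240:440,180:460,::-1],None,fx=2.5,fy=2.5))
t=monitor.get_state(); print(t["grip_width"],t["tool_pos"])
E
```

```text
0.026487372596718566 [0.49416047 0.00967686 0.06874074]
```

View pics/w4c.png

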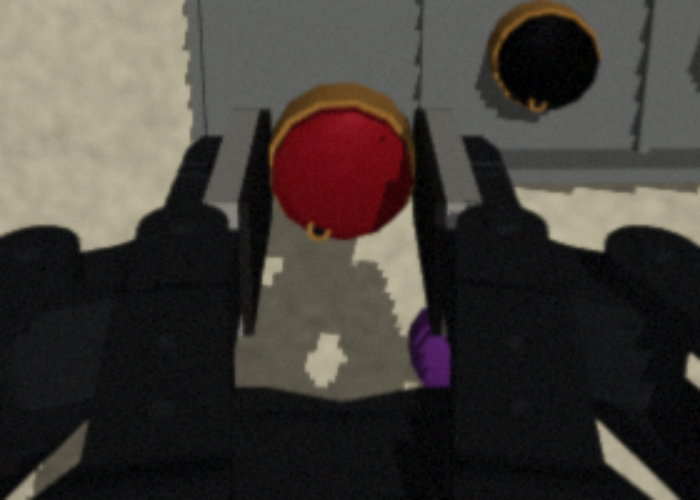

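Ruby is held level at (340,165) in the crop. I'll carry it to the cell at (0.5537, -0.3043).

Call:
carry_out([
  {"translation": [0.022, -0.112, 0], "angular": [0, 0, -0.176]},
  {"translation": [0.05, -0.26, 0], "angular": [0, 0, -0.176]},
  {"translation": [0.075, -0.39, 0], "angular": [0, 0, -0.176]},
  {"translation": [0.1, -0.51, 0], "angular": [0, 0, -0.176]},
  {"translation": [0.122, -0.628, 0], "angular": [0, 0, -0.176]},
])

```text
time: 4.13
tool_pos: [0.5228, -0.1486, 0.0658]
eef_rot: [-0.001, 0.692, 0.721, -0.0]
ft_force: [0.9, 0.1, -0.2]
grip_width: 0.0261
grasp_force: 24.7
```

Call:
carry_out([
  {"translation": [0.035, -0.2, 0], "angular": [0, 0, 0]},
  {"translation": [0.07, -0.36, 0], "angular": [0, 0, 0]},
  {"translation": [0.1, -0.5, 0], "angular": [0, 0, 0]},
  {"translation": [0.122, -0.6, 0], "angular": [0, 0, 0]},
  {"translation": [0.122, -0.628, 0], "angular": [0, 0, 0]},
])

```text
time: 4.55
tool_pos: [0.5538, -0.3089, 0.0655]
eef_rot: [0.001, 0.694, 0.72, -0.0]
ft_force: [-1.2, 1.4, 0.3]
grip_width: 0.0263
grasp_force: 24.7
```

Call:
carry_out([
  {"translation": [0, 0, 0], "angular": [0, 0, 0]},
  {"translation": [0, 0, -0.06], "angular": [0, 0, 0]},
  {"translation": [0, 0, -0.12], "angular": [0, 0, 0]},
  {"translation": [0, 0, -0.16], "angular": [0, 0, 0]},
  {"translation": [0, 0, -0.16], "angular": [0, 0, 0]},
])

```text
time: 4.97
tool_pos: [0.5521, -0.3014, 0.0241]
eef_rot: [-0.003, 0.692, 0.722, -0.0]
ft_force: [-0.4, -0.4, -0.4]
grip_width: 0.0263
grasp_force: 24.7
```

```bash
python3 - <<'E'
from h import *
from rig import monitor
s=snap("wrist","w5"); cv2.imwrite("pics/w5c.png",s["pixels"][100:460,100:540,::-1])
t=monitor.get_state(); print(t["grip_width"],t["tool_pos"],t["ft_force"],t["eef_rot"])
E
```

```text
0.02635671048147873 [ 0.55286294 -0.30216393  0.02554901] [-0.29049894 -0.39736689 -0.11617269] [-1.92842133e-03  6.91953057e-01  7.21939898e-01 -1.78053139e-04]
```

View pics/w5c.png

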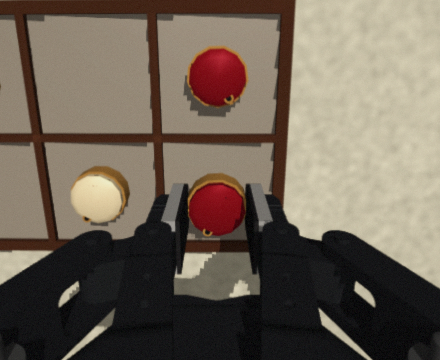

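Ruby is over the middle of the empty far-right cell at crop (217,205), beside ruby_first at (217,77). Lowering.

Call:
carry_out([
  {"translation": [0, 0, -0.02], "angular": [0, 0, 0]},
  {"translation": [0, 0, -0.04], "angular": [0, 0, 0]},
  {"translation": [0, 0, -0.055], "angular": [0, 0, 0]},
  {"translation": [0, 0, -0.064], "angular": [0, 0, 0]},
  {"translation": [0, 0, -0.064], "angular": [0, 0, 0]},
])

```text
time: 5.43
tool_pos: [0.5535, -0.304, 0.0106]
eef_rot: [-0.0, 0.692, 0.722, -0.0]
ft_force: [-0.9, 0.2, 0.2]
grip_width: 0.0268
grasp_force: 24.7
```

Call:
carry_out([
  {"translation": [0, 0, -0.003], "angular": [0, 0, 0]},
  {"translation": [0, 0, -0.006], "angular": [0, 0, 0]},
  {"translation": [0, 0, -0.006], "angular": [0, 0, 0]},
  {"translation": [0, 0, -0.006], "angular": [0, 0, 0]},
])

```text
time: 5.77
tool_pos: [0.5538, -0.3042, 0.0097]
eef_rot: [0.0, 0.692, 0.722, 0.0]
ft_force: [0.0, -0.0, 0.2]
grip_width: 0.0261
grasp_force: 24.7
```

Call:
carry_out([
  {"translation": [0, 0, -0.002], "angular": [0, 0, 0]},
  {"translation": [0, 0, -0.002], "angular": [0, 0, 0]},
])

```text
time: 5.93
tool_pos: [0.5539, -0.3042, 0.0093]
eef_rot: [0.0, 0.692, 0.722, 0.0]
ft_force: [0.8, -0.4, 0.6]
grip_width: 0.0265
grasp_force: 24.7
```

Call:
carry_out([
  {"translation": [0, 0, 0], "angular": [0, 0, 0]},
  {"translation": [0, 0, 0], "angular": [0, 0, 0]},
  {"translation": [0, 0, 0], "angular": [0, 0, 0]},
  {"translation": [0, 0, 0], "angular": [0, 0, 0]},
], hand=38)

```text
time: 6.27
tool_pos: [0.5538, -0.3041, 0.009]
eef_rot: [-0.0, 0.692, 0.722, 0.0]
ft_force: [-0.6, -0.1, 1.2]
grip_width: 0.0377
grasp_force: 0.0
```

Call:
carry_out([
  {"translation": [0, 0, 0.03], "angular": [0, 0, 0]},
  {"translation": [0, 0, 0.1], "angular": [0, 0, 0]},
  {"translation": [0, 0, 0.2], "angular": [0, 0, 0]},
  {"translation": [0, 0, 0.24], "angular": [0, 0, 0]},
  {"translation": [0, 0, 0.24], "angular": [0, 0, 0]},
])

```text
time: 6.68
tool_pos: [0.5554, -0.3053, 0.0725]
eef_rot: [0.003, 0.692, 0.722, 0.0]
ft_force: [-0.5, 0.3, -0.5]
grip_width: 0.0381
grasp_force: 0.0
```

Released. Now black at (0.5475, 0.0141).

Call:
carry_out([
  {"translation": [0, 0.112, 0], "angular": [0, 0, 0.176]},
  {"translation": [0, 0.26, 0], "angular": [0, 0, 0.176]},
  {"translation": [0, 0.39, 0], "angular": [0, 0, 0.176]},
  {"translation": [-0.01, 0.51, 0], "angular": [0, 0, 0.176]},
  {"translation": [-0.012, 0.637, 0], "angular": [0, 0, 0.176]},
], hand=40)

```text
time: 7.1
tool_pos: [0.5497, -0.1434, 0.068]
eef_rot: [-0.001, 0.659, 0.753, -0.0]
ft_force: [0.1, 0.2, 0.4]
grip_width: 0.04
grasp_force: 0.0
```

Call:
carry_out([
  {"translation": [-0.005, 0.2, 0], "angular": [0, 0, 0]},
  {"translation": [-0.01, 0.37, 0], "angular": [0, 0, 0]},
  {"translation": [-0.012, 0.5, 0], "angular": [0, 0, 0]},
  {"translation": [-0.012, 0.6, 0], "angular": [0, 0, 0]},
  {"translation": [-0.012, 0.637, 0], "angular": [0, 0, 0]},
])

```text
time: 7.52
tool_pos: [0.5466, 0.0182, 0.0681]
eef_rot: [-0.001, 0.657, 0.754, -0.0]
ft_force: [-1.3, 0.9, 1.2]
grip_width: 0.0401
grasp_force: 0.0
```

Call:
carry_out([
  {"translation": [0, 0, 0], "angular": [0, 0, 0]},
  {"translation": [0, 0, -0.05], "angular": [0, 0, 0]},
  {"translation": [0, 0, -0.1], "angular": [0, 0, 0]},
  {"translation": [0, 0, -0.1], "angular": [0, 0, 0]},
  {"translation": [0, 0, -0.1], "angular": [0, 0, 0]},
])

```text
time: 7.93
tool_pos: [0.5473, 0.013, 0.0433]
eef_rot: [-0.001, 0.659, 0.752, -0.001]
ft_force: [-0.1, -0.9, 0.3]
grip_width: 0.0399
grasp_force: 0.0
```

```bash
python3 - <<'E'
from h import *
from rig import monitor
s=snap("wrist","w6"); cv2.imwrite("pics/w6c.png",s["pixels"][140:440,100:540,::-1])
t=monitor.get_state(); print(t["grip_width"],t["tool_pos"])
print(pix(s,(.5475,.0141,.017))-[100,140],pix(s,(.6043,.0261,.017))-[100,140])
g=cv2.cvtColor(s["pixels"],cv2.COLOR_RGB2GRAY)
E
```

```text
0.04003429061513696 [0.54784235 0.01311904 0.04395373]
[217.47581079 135.20372119] [324.65203092 127.60130514]
```

View pics/w6c.png

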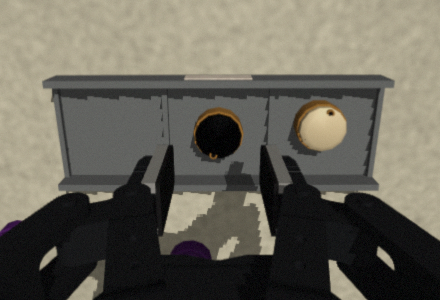

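Black is at crop (218,134), as predicted; ivory is at (322,128). Descending and gripping.

Call:
carry_out([
  {"translation": [0, 0, -0.06], "angular": [0, 0, 0]},
  {"translation": [0, 0, -0.11], "angular": [0, 0, 0]},
  {"translation": [0, 0, -0.14], "angular": [0, 0, 0]},
  {"translation": [0, 0, -0.148], "angular": [0, 0, 0]},
  {"translation": [0, 0, -0.148], "angular": [0, 0, 0]},
])

```text
time: 8.4
tool_pos: [0.5478, 0.014, 0.007]
eef_rot: [-0.0, 0.659, 0.752, -0.0]
ft_force: [-0.2, -0.6, -0.9]
grip_width: 0.0399
grasp_force: 0.0
```

Call:
carry_out([
  {"translation": [0, 0, 0], "angular": [0, 0, 0]},
  {"translation": [0, 0, 0], "angular": [0, 0, 0]},
  {"translation": [0, 0, 0], "angular": [0, 0, 0]},
  {"translation": [0, 0, 0], "angular": [0, 0, 0]},
  {"translation": [0, 0, 0], "angular": [0, 0, 0]},
], hand=20)

```text
time: 8.82
tool_pos: [0.5484, 0.0143, 0.0078]
eef_rot: [0.001, 0.658, 0.753, 0.0]
ft_force: [-0.8, -0.5, 5.3]
grip_width: 0.0265
grasp_force: 25.0
```

Call:
carry_out([
  {"translation": [0, 0, 0.01], "angular": [0, 0, 0]},
  {"translation": [0, 0, 0.06], "angular": [0, 0, 0]},
  {"translation": [0, 0, 0.16], "angular": [0, 0, 0]},
  {"translation": [0, 0, 0.24], "angular": [0, 0, 0]},
  {"translation": [0, 0, 0.24], "angular": [0, 0, 0]},
])

```text
time: 9.23
tool_pos: [0.5499, 0.0143, 0.0707]
eef_rot: [0.003, 0.658, 0.753, 0.002]
ft_force: [0.6, -0.9, -1.4]
grip_width: 0.0262
grasp_force: 24.7
```

Call:
carry_out([
  {"translation": [-0.04, -0.112, 0], "angular": [0, 0, -0.176]},
  {"translation": [-0.09, -0.25, 0], "angular": [0, 0, -0.176]},
  {"translation": [-0.13, -0.38, 0], "angular": [0, 0, -0.176]},
  {"translation": [-0.18, -0.51, 0], "angular": [0, 0, -0.176]},
  {"translation": [-0.227, -0.647, 0], "angular": [0, 0, -0.176]},
])

```text
time: 9.65
tool_pos: [0.4898, -0.1481, 0.0664]
eef_rot: [-0.001, 0.692, 0.722, -0.0]
ft_force: [-0.1, -0.5, -1.0]
grip_width: 0.0262
grasp_force: 24.7
```

Call:
carry_out([
  {"translation": [-0.07, -0.2, 0], "angular": [0, 0, 0]},
  {"translation": [-0.13, -0.37, 0], "angular": [0, 0, 0]},
  {"translation": [-0.18, -0.51, 0], "angular": [0, 0, 0]},
  {"translation": [-0.21, -0.6, 0], "angular": [0, 0, 0]},
  {"translation": [-0.227, -0.647, 0], "angular": [0, 0, 0]},
])

```text
time: 10.07
tool_pos: [0.4326, -0.3131, 0.0666]
eef_rot: [0.0, 0.694, 0.72, -0.0]
ft_force: [-0.1, -0.0, -0.2]
grip_width: 0.0265
grasp_force: 24.7
```

Call:
carry_out([
  {"translation": [0, 0, 0], "angular": [0, 0, 0]},
  {"translation": [0, 0, -0.06], "angular": [0, 0, 0]},
  {"translation": [0, 0, -0.12], "angular": [0, 0, 0]},
  {"translation": [0, 0, -0.16], "angular": [0, 0, 0]},
  {"translation": [0, 0, -0.16], "angular": [0, 0, 0]},
])

```text
time: 10.48
tool_pos: [0.4334, -0.3067, 0.0248]
eef_rot: [-0.003, 0.692, 0.722, 0.0]
ft_force: [-0.6, 0.8, -0.8]
grip_width: 0.0264
grasp_force: 24.7
```

```bash
python3 - <<'E'
from h import *
from rig import monitor
s=snap("wrist","w7"); cv2.imwrite("pics/w7c.png",s["pixels"][60:460,100:600,::-1])
t=monitor.get_state(); print(t["grip_width"],t["tool_pos"],t["ft_force"],t["eef_rot"])
E
```

```text
0.02633592883615567 [ 0.43397019 -0.30738578  0.02593648] [ 0.11262095  0.3519595  -0.37310808] [-1.59913800e-03  6.91949986e-01  7.21943659e-01  1.15642226e-04]
```

View pics/w7c.png

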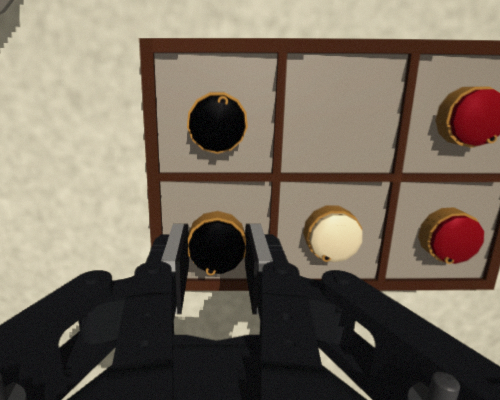

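Black is over its cell at (216,240), next to black_first at (217,122). Ruby lies flat at (455,237). Lowering and releasing.

Call:
carry_out([
  {"translation": [0, 0, -0.02], "angular": [0, 0, 0]},
  {"translation": [0, 0, -0.04], "angular": [0, 0, 0]},
  {"translation": [0, 0, -0.055], "angular": [0, 0, 0]},
  {"translation": [0, 0, -0.064], "angular": [0, 0, 0]},
  {"translation": [0, 0, -0.064], "angular": [0, 0, 0]},
])

```text
time: 10.95
tool_pos: [0.4341, -0.3089, 0.0107]
eef_rot: [-0.0, 0.692, 0.722, 0.0]
ft_force: [0.3, 0.1, 0.1]
grip_width: 0.026
grasp_force: 24.7
```

Call:
carry_out([
  {"translation": [0, 0, -0.004], "angular": [0, 0, 0]},
  {"translation": [0, 0, -0.008], "angular": [0, 0, 0]},
  {"translation": [0, 0, -0.008], "angular": [0, 0, 0]},
  {"translation": [0, 0, -0.008], "angular": [0, 0, 0]},
])

```text
time: 11.28
tool_pos: [0.4344, -0.3093, 0.0098]
eef_rot: [0.0, 0.692, 0.721, 0.0]
ft_force: [-1.4, 1.1, 5.6]
grip_width: 0.0261
grasp_force: 25.2
```

Call:
carry_out([
  {"translation": [0, 0, 0], "angular": [0, 0, 0]},
  {"translation": [0, 0, 0], "angular": [0, 0, 0]},
  {"translation": [0, 0, 0], "angular": [0, 0, 0]},
  {"translation": [0, 0, 0], "angular": [0, 0, 0]},
], hand=38)

```text
time: 11.62
tool_pos: [0.4343, -0.3092, 0.009]
eef_rot: [0.0, 0.692, 0.721, 0.0]
ft_force: [-0.1, -0.1, -0.2]
grip_width: 0.0383
grasp_force: 0.0
```

Call:
carry_out([
  {"translation": [0, 0, 0.03], "angular": [0, 0, 0]},
  {"translation": [0, 0, 0.1], "angular": [0, 0, 0]},
  {"translation": [0, 0, 0.2], "angular": [0, 0, 0]},
  {"translation": [0, 0, 0.24], "angular": [0, 0, 0]},
  {"translation": [0, 0, 0.24], "angular": [0, 0, 0]},
])

```text
time: 12.03
tool_pos: [0.4356, -0.3104, 0.0718]
eef_rot: [0.003, 0.692, 0.722, 0.0]
ft_force: [0.1, 0.2, 0.6]
grip_width: 0.0381
grasp_force: 0.0
```

Released. Now ivory at (0.6033, 0.026).

Call:
carry_out([
  {"translation": [0.06, 0.12, 0], "angular": [0, 0, 0.176]},
  {"translation": [0.13, 0.26, 0], "angular": [0, 0, 0.176]},
  {"translation": [0.2, 0.4, 0], "angular": [0, 0, 0.176]},
  {"translation": [0.27, 0.53, 0], "angular": [0, 0, 0.176]},
  {"translation": [0.339, 0.67, 0], "angular": [0, 0, 0.176]},
], hand=40)

```text
time: 12.45
tool_pos: [0.5191, -0.1401, 0.0681]
eef_rot: [-0.0, 0.659, 0.752, -0.0]
ft_force: [0.0, -0.6, -0.7]
grip_width: 0.0404
grasp_force: 0.0
```

Call:
carry_out([
  {"translation": [0.11, 0.22, 0], "angular": [0, 0, 0]},
  {"translation": [0.2, 0.4, 0], "angular": [0, 0, 0]},
  {"translation": [0.27, 0.53, 0], "angular": [0, 0, 0]},
  {"translation": [0.32, 0.63, 0], "angular": [0, 0, 0]},
  {"translation": [0.339, 0.67, 0], "angular": [0, 0, 0]},
])

```text
time: 12.87
tool_pos: [0.6047, 0.0302, 0.0679]
eef_rot: [-0.0, 0.657, 0.754, 0.0]
ft_force: [-0.6, 0.2, 0.6]
grip_width: 0.0402
grasp_force: 0.0
```

Call:
carry_out([
  {"translation": [0, 0, 0], "angular": [0, 0, 0]},
  {"translation": [0, 0, -0.05], "angular": [0, 0, 0]},
  {"translation": [0, 0, -0.1], "angular": [0, 0, 0]},
  {"translation": [0, 0, -0.1], "angular": [0, 0, 0]},
  {"translation": [0, 0, -0.1], "angular": [0, 0, 0]},
])

```text
time: 13.28
tool_pos: [0.6026, 0.0253, 0.0428]
eef_rot: [-0.001, 0.659, 0.752, -0.001]
ft_force: [-0.3, 1.0, -0.1]
grip_width: 0.0399
grasp_force: 0.0
```

```bash
python3 - <<'E'
from h import *
from rig import monitor
s=snap("wrist","w8"); p=s["pixels"].astype(int)
t=monitor.get_state(); print(t["grip_width"],t["tool_pos"])
print(pix(s,(.6033,.026,.017)))
m=((p[:,:,0]>170)&(p[:,:,0]-p[:,:,2]>25)).astype(np.uint8); m[:150]=0;m[350:]=0
n,_,st,ce=cv2.connectedComponentsWithStats(m)
for i in np.argsort(-st[1:,4])[:4]+1: print(st[i],ce[i],world(s,ce[i],.0175))
E
```

```text
0.03993388457747033 [0.60335638 0.02528261 0.04370614]
[318.27877146 276.47052794]
[ 169  150  133   73 3637] [235.82678031 181.91009073] [0.55565358 0.07081207 0.0175    ]
[ 422  281  119   56 1972] [474.56947262 310.61713996] [0.69274845 0.01750922 0.0175    ]
[ 299  257   44   38 1215] [320.50781893 275.70288066] [0.60440337 0.02680107 0.0175    ]
[456 169  65  56 847] [489.49232586 197.86068477] [0.68359547 0.08010716 0.0175    ]
```

Call:
carry_out([
  {"translation": [0.002, 0.002, -0.06], "angular": [0, 0, 0]},
  {"translation": [0.002, 0.002, -0.11], "angular": [0, 0, 0]},
  {"translation": [0.002, 0.002, -0.14], "angular": [0, 0, 0]},
  {"translation": [0.002, 0.002, -0.148], "angular": [0, 0, 0]},
  {"translation": [0.002, 0.002, -0.148], "angular": [0, 0, 0]},
])

```text
time: 13.75
tool_pos: [0.6038, 0.0262, 0.0064]
eef_rot: [-0.001, 0.658, 0.753, -0.0]
ft_force: [0.3, 0.1, 0.3]
grip_width: 0.0401
grasp_force: 0.0
```

Call:
carry_out([
  {"translation": [0, 0, 0], "angular": [0, 0, 0]},
  {"translation": [0, 0, 0], "angular": [0, 0, 0]},
  {"translation": [0, 0, 0], "angular": [0, 0, 0]},
  {"translation": [0, 0, 0], "angular": [0, 0, 0]},
  {"translation": [0, 0, 0], "angular": [0, 0, 0]},
], hand=20)

```text
time: 14.17
tool_pos: [0.6046, 0.0264, 0.0075]
eef_rot: [0.0, 0.658, 0.753, 0.0]
ft_force: [-0.1, -0.1, 2.0]
grip_width: 0.0263
grasp_force: 24.7
```

Call:
carry_out([
  {"translation": [0, 0, 0.01], "angular": [0, 0, 0]},
  {"translation": [0, 0, 0.06], "angular": [0, 0, 0]},
  {"translation": [0, 0, 0.16], "angular": [0, 0, 0]},
  {"translation": [0, 0, 0.24], "angular": [0, 0, 0]},
  {"translation": [0, 0, 0.24], "angular": [0, 0, 0]},
])

```text
time: 14.58
tool_pos: [0.6071, 0.0262, 0.0723]
eef_rot: [0.003, 0.658, 0.753, 0.002]
ft_force: [1.0, 0.3, 0.3]
grip_width: 0.0264
grasp_force: 24.7
```

Call:
carry_out([
  {"translation": [-0.04, -0.1, 0], "angular": [0, 0, -0.176]},
  {"translation": [-0.09, -0.22, 0], "angular": [0, 0, -0.176]},
  {"translation": [-0.13, -0.33, 0], "angular": [0, 0, -0.176]},
  {"translation": [-0.18, -0.44, 0], "angular": [0, 0, -0.176]},
  {"translation": [-0.225, -0.547, 0], "angular": [0, 0, -0.176]},
])

```text
time: 15.0
tool_pos: [0.5472, -0.1115, 0.0673]
eef_rot: [0.0, 0.692, 0.722, -0.0]
ft_force: [0.8, -0.6, 0.3]
grip_width: 0.0266
grasp_force: 24.7
```

Call:
carry_out([
  {"translation": [-0.07, -0.18, 0], "angular": [0, 0, 0]},
  {"translation": [-0.13, -0.33, 0], "angular": [0, 0, 0]},
  {"translation": [-0.18, -0.44, 0], "angular": [0, 0, 0]},
  {"translation": [-0.21, -0.52, 0], "angular": [0, 0, 0]},
  {"translation": [-0.225, -0.547, 0], "angular": [0, 0, 0]},
])

```text
time: 15.42
tool_pos: [0.4906, -0.2504, 0.0674]
eef_rot: [0.0, 0.694, 0.72, -0.0]
ft_force: [0.8, -0.3, 0.7]
grip_width: 0.0262
grasp_force: 24.7
```

Call:
carry_out([
  {"translation": [0, 0, 0], "angular": [0, 0, 0]},
  {"translation": [0, 0, -0.06], "angular": [0, 0, 0]},
  {"translation": [0, 0, -0.12], "angular": [0, 0, 0]},
  {"translation": [0, 0, -0.16], "angular": [0, 0, 0]},
  {"translation": [0, 0, -0.16], "angular": [0, 0, 0]},
])

```text
time: 15.83
tool_pos: [0.491, -0.2449, 0.0251]
eef_rot: [-0.002, 0.692, 0.722, -0.0]
ft_force: [-0.2, -0.2, 0.2]
grip_width: 0.0262
grasp_force: 24.7
```

```bash
python3 - <<'E'
from h import *
from rig import monitor
s=snap("wrist","w9"); cv2.imwrite("pics/w9c.png",s["pixels"][120:460,60:580,::-1])
t=monitor.get_state(); print(t["grip_width"],t["tool_pos"],t["ft_force"],t["eef_rot"])
E
```

```text
0.02624961901969995 [ 0.49155621 -0.24553668  0.02618296] [-0.4316456   1.00442921 -0.57297708] [-1.28538685e-03  6.91875172e-01  7.22015985e-01 -1.03583031e-04]
```

View pics/w9c.png

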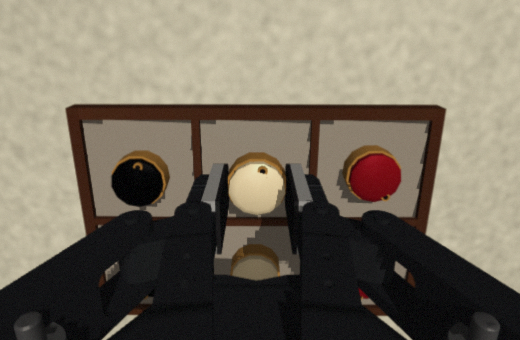

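Ivory is over the middle cell at (257,188), between the black and ruby firsts, with fingers clear of both. Lowering.

Call:
carry_out([
  {"translation": [0, 0, -0.02], "angular": [0, 0, 0]},
  {"translation": [0, 0, -0.04], "angular": [0, 0, 0]},
  {"translation": [0, 0, -0.055], "angular": [0, 0, 0]},
  {"translation": [0, 0, -0.064], "angular": [0, 0, 0]},
  {"translation": [0, 0, -0.064], "angular": [0, 0, 0]},
])

```text
time: 16.3
tool_pos: [0.4916, -0.247, 0.0107]
eef_rot: [-0.0, 0.692, 0.722, -0.0]
ft_force: [0.2, 0.4, -0.2]
grip_width: 0.0264
grasp_force: 24.7
```

Call:
carry_out([
  {"translation": [0, 0, -0.004], "angular": [0, 0, 0]},
  {"translation": [0, 0, -0.008], "angular": [0, 0, 0]},
  {"translation": [0, 0, -0.008], "angular": [0, 0, 0]},
  {"translation": [0, 0, -0.008], "angular": [0, 0, 0]},
])

```text
time: 16.63
tool_pos: [0.4919, -0.2473, 0.0095]
eef_rot: [0.0, 0.692, 0.721, 0.0]
ft_force: [-0.5, -0.0, 3.4]
grip_width: 0.0261
grasp_force: 25.1
```

Call:
carry_out([
  {"translation": [0, 0, 0], "angular": [0, 0, 0]},
  {"translation": [0, 0, 0], "angular": [0, 0, 0]},
  {"translation": [0, 0, 0], "angular": [0, 0, 0]},
  {"translation": [0, 0, 0], "angular": [0, 0, 0]},
], hand=38)

```text
time: 16.97
tool_pos: [0.4917, -0.2471, 0.0089]
eef_rot: [-0.0, 0.692, 0.722, 0.0]
ft_force: [-0.1, 0.6, 0.2]
grip_width: 0.0378
grasp_force: 0.0
```

Call:
carry_out([
  {"translation": [0, 0, 0.03], "angular": [0, 0, 0]},
  {"translation": [0, 0, 0.1], "angular": [0, 0, 0]},
  {"translation": [0, 0, 0.2], "angular": [0, 0, 0]},
  {"translation": [0, 0, 0.34], "angular": [0, 0, 0]},
  {"translation": [0, 0, 0.44], "angular": [0, 0, 0]},
])

```text
time: 17.38
tool_pos: [0.4921, -0.2473, 0.1218]
eef_rot: [0.001, 0.692, 0.722, 0.0]
ft_force: [0.6, -0.2, -0.2]
grip_width: 0.0384
grasp_force: 0.0
```

All three drops are placed. Next I'll turn and hover over the carry tray, with the hand near 68 mm so I can gauge the fingertip height.

Call:
carry_out([
  {"translation": [0.015, 0.07, 0], "angular": [0, 0, -0.9413]},
  {"translation": [0.03, 0.14, 0], "angular": [0, 0, -0.9413]},
  {"translation": [0.045, 0.21, 0], "angular": [0, 0, -0.9413]},
  {"translation": [0.06, 0.28, 0], "angular": [0, 0, -0.9413]},
  {"translation": [0.075, 0.347, 0], "angular": [0, 0, -0.9413]},
], hand=68)

```text
time: 17.8
tool_pos: [0.5106, -0.1595, 0.1197]
eef_rot: [0.0, 0.849, 0.528, 0.0]
ft_force: [0.7, 0.5, 0.4]
grip_width: 0.0679
grasp_force: 0.0
```

Call:
carry_out([
  {"translation": [0.015, 0.07, 0], "angular": [0, 0, -0.9413]},
  {"translation": [0.03, 0.14, 0], "angular": [0, 0, -0.9413]},
  {"translation": [0.045, 0.21, 0], "angular": [0, 0, -0.9413]},
  {"translation": [0.06, 0.28, 0], "angular": [0, 0, -0.9413]},
  {"translation": [0.075, 0.347, 0], "angular": [0, 0, -0.9413]},
])

```text
time: 18.22
tool_pos: [0.5294, -0.0726, 0.1196]
eef_rot: [0.0, 0.952, 0.305, 0.0]
ft_force: [0.5, -0.8, 0.9]
grip_width: 0.068
grasp_force: 0.0
```

Call:
carry_out([
  {"translation": [0.015, 0.07, 0], "angular": [0, 0, -0.9413]},
  {"translation": [0.03, 0.14, 0], "angular": [0, 0, -0.9413]},
  {"translation": [0.045, 0.21, 0], "angular": [0, 0, -0.9413]},
  {"translation": [0.06, 0.28, 0], "angular": [0, 0, -0.9413]},
  {"translation": [0.075, 0.347, 0], "angular": [0, 0, -0.9413]},
])

```text
time: 18.63
tool_pos: [0.5481, 0.0141, 0.1196]
eef_rot: [0.0, 0.998, 0.064, 0.0]
ft_force: [-0.1, 0.6, -0.7]
grip_width: 0.068
grasp_force: 0.0
```

Call:
carry_out([
  {"translation": [0, 0, -0.1], "angular": [0, 0, 0]},
  {"translation": [0, 0, -0.2], "angular": [0, 0, 0]},
  {"translation": [0, 0, -0.2], "angular": [0, 0, 0]},
  {"translation": [0, 0, -0.2], "angular": [0, 0, 0]},
  {"translation": [0, 0, -0.2], "angular": [0, 0, 0]},
])

```text
time: 19.05
tool_pos: [0.5487, 0.0129, 0.0703]
eef_rot: [0.0, 0.998, 0.067, 0.001]
ft_force: [-0.1, -0.1, 0.0]
grip_width: 0.068
grasp_force: 0.0
```

```bash
python3 - <<'E'
from h import *
from rig import monitor
s=snap("wrist","w10")
t=monitor.get_state(); print(t["grip_width"],t["tool_pos"],t["eef_rot"])
T=np.array(t["tool_pos"]);A=rot(t["eef_rot"])
for y in(-.034,.034):
  for b in (0,.005,.01): print(y,b,pix(s,T+A@[0.011,y,-b]).round(),pix(s,T+A@[-0.011,y,-b]).round())
c=np.array([.5473,.0131]);B=R.from_euler('z',.1333).as_matrix()[:2,:2]
for m in [(1,1),(1,-1),(-1,-1),(-1,1)]: print(m,pix(s,[*(c+B@(np.array(m)*[.0925,.0325])),.016]).round(1))
print(world(load("top0"),[376,227],.014),world(load("top0"),[377,288],.014))
E
```

```text
0.06805556791956596 [0.54900602 0.01282961 0.0706743 ] [2.70675551e-04 9.97785940e-01 6.64958256e-02 1.20447820e-03]
-0.034 0 [239. 279.] [242. 322.]
-0.034 0.005 [236. 283.] [239. 327.]
-0.034 0.01 [233. 288.] [237. 333.]
0.034 0 [387. 279.] [384. 322.]
0.034 0.005 [389. 284.] [386. 328.]
0.034 0.01 [391. 288.] [388. 333.]
(1, 1) [253.8 106.7]
(1, -1) [371.4 106.8]
(-1, -1) [359.2 388. ]
(-1, 1) [267.2 387.9]
[ 0.54025329 -0.0805321   0.014     ] [ 0.42720886 -0.0801335   0.014     ]
```

View pics/w10.png

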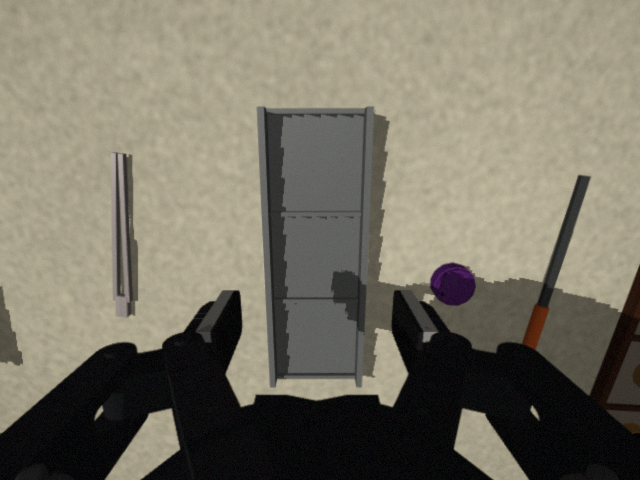

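The empty tray's corners are at (258,107), (374,107), (362,387) and (271,387), centred between the fingers to about 2 mm. The tips sit about 9 mm behind the TCP at this opening. Opening up and going down.

Call:
carry_out([
  {"translation": [0, -0.006, 0], "angular": [0, 0, 0]},
  {"translation": [0, -0.006, 0], "angular": [0, 0, 0]},
  {"translation": [0, -0.006, 0], "angular": [0, 0, 0]},
  {"translation": [0, -0.006, -0.05], "angular": [0, 0, 0]},
  {"translation": [0, -0.006, -0.12], "angular": [0, 0, 0]},
], hand=85)

```text
time: 19.52
tool_pos: [0.5496, 0.0114, 0.0406]
eef_rot: [0.0, 0.998, 0.067, 0.002]
ft_force: [0.7, -0.4, -0.3]
grip_width: 0.0854
grasp_force: 0.0
```

Call:
carry_out([
  {"translation": [0, 0, -0.06], "angular": [0, 0, 0]},
  {"translation": [0, 0, -0.12], "angular": [0, 0, 0]},
  {"translation": [0, 0, -0.16], "angular": [0, 0, 0]},
  {"translation": [0, 0, -0.172], "angular": [0, 0, 0]},
  {"translation": [0, 0, -0.172], "angular": [0, 0, 0]},
])

```text
time: 19.93
tool_pos: [0.5477, 0.0116, -0.0044]
eef_rot: [-0.0, 0.998, 0.067, -0.001]
ft_force: [-0.4, 0.7, 0.8]
grip_width: 0.0848
grasp_force: 0.0
```

Call:
carry_out([
  {"translation": [0, 0, 0], "angular": [0, 0, 0]},
  {"translation": [0, 0, 0], "angular": [0, 0, 0]},
  {"translation": [0, 0, 0], "angular": [0, 0, 0]},
  {"translation": [0, 0, 0], "angular": [0, 0, 0]},
  {"translation": [0, 0, 0], "angular": [0, 0, 0]},
], hand=55, force=40)

```text
time: 20.35
tool_pos: [0.5488, 0.0116, -0.0028]
eef_rot: [0.0, 0.998, 0.067, 0.001]
ft_force: [-0.9, 1.6, 6.9]
grip_width: 0.0638
grasp_force: 45.3
```

Call:
carry_out([
  {"translation": [0, 0, 0.01], "angular": [0, 0, 0]},
  {"translation": [0, 0, 0.05], "angular": [0, 0, 0]},
  {"translation": [0, 0, 0.13], "angular": [0, 0, 0]},
  {"translation": [0, 0, 0.21], "angular": [0, 0, 0]},
  {"translation": [0, 0, 0.28], "angular": [0, 0, 0]},
])

```text
time: 20.77
tool_pos: [0.548, 0.0116, 0.0676]
eef_rot: [0.0, 0.998, 0.067, 0.0]
ft_force: [1.4, 0.1, -2.1]
grip_width: 0.0641
grasp_force: 44.6
```

Call:
carry_out([
  {"translation": [-0.01, 0.08, 0], "angular": [0, 0, 0.017]},
  {"translation": [-0.02, 0.2, 0], "angular": [0, 0, 0.017]},
  {"translation": [-0.03, 0.32, 0], "angular": [0, 0, 0.017]},
  {"translation": [-0.04, 0.44, 0], "angular": [0, 0, 0.017]},
  {"translation": [-0.047, 0.553, 0], "angular": [0, 0, 0.017]},
])

```text
time: 21.18
tool_pos: [0.5359, 0.1512, 0.0668]
eef_rot: [0.0, 0.997, 0.071, 0.0]
ft_force: [-0.0, -0.4, -1.0]
grip_width: 0.0638
grasp_force: 44.6
```

Call:
carry_out([
  {"translation": [-0.015, 0.18, 0], "angular": [0, 0, 0]},
  {"translation": [-0.03, 0.33, 0], "angular": [0, 0, 0]},
  {"translation": [-0.04, 0.45, 0], "angular": [0, 0, 0]},
  {"translation": [-0.047, 0.53, 0], "angular": [0, 0, 0]},
  {"translation": [-0.047, 0.553, 0], "angular": [0, 0, 0]},
])

```text
time: 21.6
tool_pos: [0.5236, 0.2916, 0.0666]
eef_rot: [-0.0, 0.997, 0.073, 0.0]
ft_force: [-0.7, -0.1, -1.5]
grip_width: 0.064
grasp_force: 44.7
```

Call:
carry_out([
  {"translation": [0, 0, 0], "angular": [0, 0, 0]},
  {"translation": [0, 0, 0], "angular": [0, 0, 0]},
  {"translation": [0, 0, 0], "angular": [0, 0, 0]},
  {"translation": [0, 0, 0], "angular": [0, 0, 0]},
  {"translation": [0, 0, 0], "angular": [0, 0, 0]},
])

```text
time: 22.02
tool_pos: [0.5249, 0.2869, 0.0662]
eef_rot: [0.0, 0.998, 0.07, -0.0]
ft_force: [0.1, -1.1, -0.9]
grip_width: 0.0638
grasp_force: 44.7
```

```bash
python3 - <<'E'
from h import *
from rig import monitor
s=snap("wrist","w11"); u=snap("scene","s11")
t=monitor.get_state(); print(t["grip_width"],t["tool_pos"],t["eef_rot"])
T=np.array(t["tool_pos"]);B=R.from_euler('z',.142).as_matrix()[:2,:2]
M=[(1,1),(1,-1),(-1,-1),(-1,1)]
print("tray",[pix(s,[*(T[:2]+B@(np.array(m)*[.0925,.0325])),T[2]+.003+.016]).round() for m in M])
print("emp",[pix(s,[*(np.array([.5239,.2883])+B@(np.array(m)*[.0925,.0325])),.032]).round() for m in M])
a=s["pixels"][:,100:560]; b=u["pixels"][110:290,340:540]
im=np.hstack([cv2.resize(a,None,fx=.8,fy=.8),cv2.resize(b,(426,384),interpolation=cv2.INTER_CUBIC)])
cv2.imwrite("pics/j11.png",im[:,:,::-1]); print(im.shape)
E
```

```text
0.06411640980783777 [0.52479498 0.28730342 0.06615387] [ 6.71050916e-05  9.97516726e-01  7.04299281e-02 -4.51627251e-05]
tray [array([214.,  78.]), array([405.,  78.]), array([377., 487.]), array([247., 487.])]
emp [array([244., 101.]), array([375., 101.]), array([361., 408.]), array([261., 408.])]
(384, 794, 3)
```

View pics/j11.png

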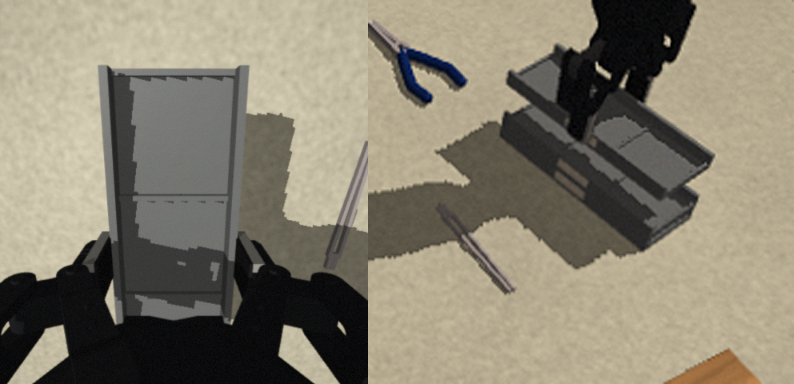

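The tray is held level over the stack. In the wrist part its corners are symmetric between the fingers, and the scene part shows it directly above the stack, parallel. Lowering.

Call:
carry_out([
  {"translation": [-0.002, 0, -0.04], "angular": [0, 0, 0]},
  {"translation": [-0.002, 0, -0.08], "angular": [0, 0, 0]},
  {"translation": [-0.002, 0, -0.11], "angular": [0, 0, 0]},
  {"translation": [-0.002, 0, -0.13], "angular": [0, 0, 0]},
  {"translation": [-0.002, 0, -0.13], "angular": [0, 0, 0]},
])

```text
time: 22.53
tool_pos: [0.5229, 0.2877, 0.0316]
eef_rot: [0.001, 0.997, 0.071, -0.002]
ft_force: [-0.4, 0.3, -1.5]
grip_width: 0.064
grasp_force: 44.6
```

Call:
carry_out([
  {"translation": [0, 0, -0.004], "angular": [0, 0, 0]},
  {"translation": [0, 0, -0.008], "angular": [0, 0, 0]},
  {"translation": [0, 0, -0.008], "angular": [0, 0, 0]},
  {"translation": [0, 0, -0.008], "angular": [0, 0, 0]},
])

```text
time: 22.87
tool_pos: [0.5242, 0.2882, 0.0319]
eef_rot: [-0.0, 0.997, 0.071, 0.0]
ft_force: [-0.5, -0.8, -1.1]
grip_width: 0.0637
grasp_force: 44.6
```

Call:
carry_out([
  {"translation": [0, 0, -0.003], "angular": [0, 0, 0]},
  {"translation": [0, 0, -0.006], "angular": [0, 0, 0]},
  {"translation": [0, 0, -0.006], "angular": [0, 0, 0]},
  {"translation": [0, 0, -0.006], "angular": [0, 0, 0]},
])

```text
time: 23.2
tool_pos: [0.524, 0.2881, 0.0301]
eef_rot: [0.0, 0.997, 0.071, 0.0]
ft_force: [-0.2, -1.1, -1.4]
grip_width: 0.064
grasp_force: 44.6
```

Call:
carry_out([
  {"translation": [0, 0, -0.003], "angular": [0, 0, 0]},
  {"translation": [0, 0, -0.005], "angular": [0, 0, 0]},
  {"translation": [0, 0, -0.005], "angular": [0, 0, 0]},
  {"translation": [0, 0, -0.005], "angular": [0, 0, 0]},
])

```text
time: 23.53
tool_pos: [0.5241, 0.2882, 0.0293]
eef_rot: [-0.0, 0.997, 0.071, 0.0]
ft_force: [-1.2, -0.1, 3.7]
grip_width: 0.0639
grasp_force: 45.2
```

Call:
carry_out([
  {"translation": [0, 0, -0.003], "angular": [0, 0, 0]},
  {"translation": [0, 0, -0.003], "angular": [0, 0, 0]},
  {"translation": [0, 0, -0.003], "angular": [0, 0, 0]},
])

```text
time: 23.78
tool_pos: [0.5242, 0.2882, 0.0292]
eef_rot: [-0.0, 0.997, 0.071, 0.0]
ft_force: [-3.1, -1.4, 8.8]
grip_width: 0.0638
grasp_force: 45.9
```

Seated (contact force rising). Release, go up, and move clear.

Call:
carry_out([
  {"translation": [0, 0, 0.002], "angular": [0, 0, 0]},
  {"translation": [0, 0, 0.002], "angular": [0, 0, 0]},
  {"translation": [0, 0, 0.002], "angular": [0, 0, 0]},
  {"translation": [0, 0, 0.002], "angular": [0, 0, 0]},
  {"translation": [0, 0, 0.002], "angular": [0, 0, 0]},
], hand=82)

```text
time: 24.2
tool_pos: [0.524, 0.2881, 0.0283]
eef_rot: [0.0, 0.997, 0.071, -0.0]
ft_force: [-0.2, 0.1, -0.1]
grip_width: 0.082
grasp_force: 0.0
```

Call:
carry_out([
  {"translation": [0, 0, 0.04], "angular": [0, 0, 0]},
  {"translation": [0, 0, 0.12], "angular": [0, 0, 0]},
  {"translation": [0, 0, 0.24], "angular": [0, 0, 0]},
  {"translation": [0, 0, 0.38], "angular": [0, 0, 0]},
  {"translation": [0, 0, 0.5], "angular": [0, 0, 0]},
])

```text
time: 24.62
tool_pos: [0.5241, 0.2882, 0.1561]
eef_rot: [-0.0, 0.997, 0.071, 0.0]
ft_force: [0.5, 0.9, 1.9]
grip_width: 0.0819
grasp_force: 0.0
```

Call:
carry_out([
  {"translation": [-0.1, -0.12, 0.1], "angular": [0, 0, 0]},
  {"translation": [-0.2, -0.24, 0.2], "angular": [0, 0, 0]},
  {"translation": [-0.3, -0.36, 0.2], "angular": [0, 0, 0]},
  {"translation": [-0.4, -0.48, 0.2], "angular": [0, 0, 0]},
  {"translation": [-0.4, -0.52, 0.2], "angular": [0, 0, 0]},
])

```text
time: 25.03
tool_pos: [0.4192, 0.1556, 0.2044]
eef_rot: [0.001, 0.997, 0.071, -0.001]
ft_force: [0.5, 0.4, -0.2]
grip_width: 0.0823
grasp_force: 0.0
```

Call:
carry_out([
  {"translation": [0, 0, 0], "angular": [0, 0, 0]},
  {"translation": [0, 0, 0], "angular": [0, 0, 0]},
  {"translation": [0, 0, 0], "angular": [0, 0, 0]},
  {"translation": [0, 0, 0], "angular": [0, 0, 0]},
  {"translation": [0, 0, 0], "angular": [0, 0, 0]},
])

```text
time: 25.45
tool_pos: [0.4245, 0.1589, 0.2034]
eef_rot: [-0.0, 0.997, 0.072, -0.0]
ft_force: [-0.6, -0.2, 0.2]
grip_width: 0.0822
grasp_force: 0.0
```

```bash
python3 - <<'E'
from h import *
s=snap("top","t12"); u=snap("scene","s12")
f=lambda a:cv2.resize(a,(400,400),interpolation=cv2.INTER_CUBIC)
im=np.hstack([f(s["pixels"][160:320,130:290]),f(s["pixels"][190:320,420:550])])
im2=np.hstack([f(u["pixels"][110:270,370:530]),f(u["pixels"][230:370,100:240])])
cv2.imwrite("pics/j12.png",cv2.resize(np.vstack([im,im2]),(600,600))[:,:,::-1])
E
```

```text
(no output)
```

View pics/j12.png

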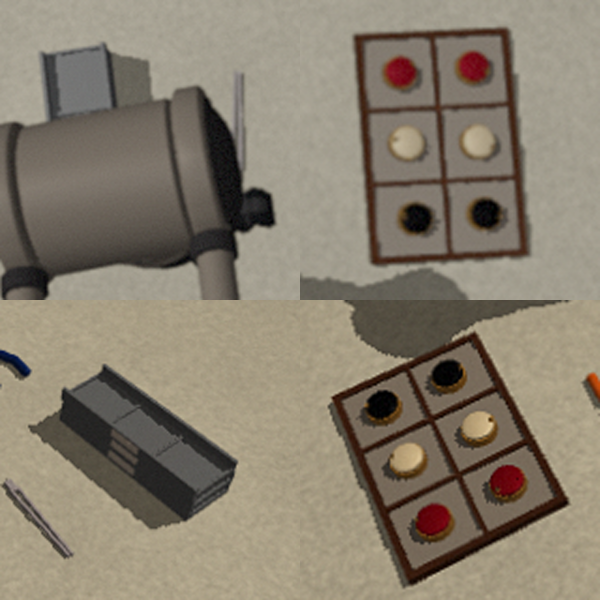

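All six drops lie paired and flat in the wooden tray: ruby, ivory and black rows at (437,70), (442,143) and (450,216). The three trays are stacked flush at (150,440), and the arm is clear.

```bash
python3 -c "
from rig import job; print(job.sign_off())"
```

```text
the job is handed in; nothing more can be done
None
```

I handed the job in: the three drops lie flat beside their matches and the emptied grey tray sits flush on the stack, as the last pictures showed; sign-off returned no verdict.

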